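# Pop open the hardware case

## Task

Open the small grey steel hardware case on the bench without grasping anything: with a fingertip press down the release tab that sticks out at its front until the lid springs up by itself, then push the lid gently over with the fingers until it lies fully back against its stop. Leave the case where it stands, and its contents and the things around it alone.

Things in the scene. Friction and masses are not known exactly. Their poses are not given: they have to be found in the camera images.
- case: Hardware case: grey steel box, 100 mm deep (x) by 130 wide (y), rim 55 mm high, 3.5 kg, loose on rubber feet. Origin: centre of its underside; x points from its front (tab, towards the robot) to its rear (hinge), z up. Closed lid: 4 mm sheet, top at 60 mm. It stands left of the fixed tool box (black lid, 163 mm high, its left side about y 0.15), turned -0.1 to 0.5 rad
- tab_pad (a point): Where to press the release tab: middle of the top of its pad. The pad is a dark 40 mm wide (y), 26 mm long (x) plate in the middle of the case's front, 52 mm out from the front wall, its top 40 mm above the bench; nothing is under it. It goes down along an arc
- tab (a joint): Angle of the release tab, rad: 0 at rest, grows as the pad is pressed down, 0.30 at its stop (pad 12 mm down). It pivots 42 mm behind the pad point and springs back when let go. Its hook frees the lid at about 0.13 to 0.17 rad (6 to 7 mm down); about 4 N there, 5 to 6 N at the stop
- lid (a joint): Angle of the lid, rad: 0 shut and latched (no opening it then). Freed, it springs up to 0.85 by itself and stays there. Beyond that only its weight (0.15 kg) resists: let go before upright (1.57) it falls back to 0.85, let go well past upright (1.65 or more) it falls on to its stop at 1.85
- lid_hinge (a point): Middle of the lid's hinge axis (which runs along the case's y) at the rear of the case: 52 mm behind the case's centre, 58 mm above the bench
- lid_edge (a point): Middle of the lid's free front edge, 110 mm from the hinge axis (tip of a 24 mm wide steel tongue; the 130 mm wide sheet itself ends 104 mm from the axis). Moves with the lid; at 0.85 rad it stands about 140 mm above the bench and 21 mm in front of the case's centre
- gas_nozzle: Bystander: brass-coloured gas nozzle standing upright, 25 mm across, 56 mm high, on the bench about 95 mm to one side (case +y or -y) of the case's centre; origin at the centre of its foot
- small_nut: Bystander: hex nut, 22 mm across, 10 mm high, lying on the bench in front of the case, 70 mm to the right (case -y) of the tab; origin at the centre of its underside
- clamp_bolt: Bystander: hex bolt standing on its head on the bench, 22 mm across, 38 mm high, about 92 mm to one side of the case's centre; it and the nozzle may change sides; origin at the centre of its foot
- bolt: Inside the case: hex bolt standing on its head, 18 mm across, 30 mm high; origin at its foot
- nut_a: Inside the case: hex nut, 26 mm across, 12 mm high; origin at its underside
- nut_b: Inside the case: a second hex nut of the same size; origin at its underside

How it is judged (in metres and radians):
On the way, in this order (a step that is already met when the one before it is completed fails the run):
1. the release tab is pressed with the fingers (value of joint tab above 0.09 rad and contact force between the fingers and tab above 0.5 N), for 0.02 s.
2. the freed lid has sprung up by itself, with nothing of the robot touching it (value of joint lid between 0.7 and 1.2 rad and contact force between each of the arm, the fingers and lid below 0.2 N), for 0.1 s.
At the end, for the whole second after the job is handed in: The lid is at rest fully open (beyond 1.75 rad of its 1.85), the release tab has sprung back (under 0.05 rad), the case stands flat within 20 mm of where it stood, and the nozzle, small nut and outside bolt are within 20 mm of where they stood (value of joint lid above 1.75 rad and velocity of joint lid between -0.05 and 0.05 rad/s and value of joint tab below 0.05 rad and angle between case's own z axis and vertical below 0.04 rad and distance of each of case, gas_nozzle, small_nut, clamp_bolt from where it was at the start of the episode below 0.02 m); the robot touches nothing.
It fails at once if the case is shoved more than 20 mm, lifted or tipped (distance of case from where it was at the start of the episode above 0.02 m or height (world z) of case above 0.008 m or angle between case's own z axis and vertical above 0.08 rad).
It fails at once if the lid is gripped or forced (more than 30 N from the fingers) (contact force between the fingers and lid above 30 N).
It fails at once if the tab is gripped or forced (more than 35 N from the fingers) (contact force between the fingers and tab above 35 N).
It fails at once if something in the case is touched, lifted or moved (distance of any of bolt, nut_a, nut_b from where it was at the start of the episode above 0.03 m or contact force between the fingers and bolt above 0.5 N or contact force between the fingers and nut_a above 0.5 N or contact force between the fingers and nut_b above 0.5 N).
It fails at once if the nozzle, small nut or outside bolt is moved more than 20 mm or tipped (distance of any of gas_nozzle, small_nut, clamp_bolt from where it was at the start of the episode above 0.02 m or angle between any of gas_nozzle, small_nut, clamp_bolt's own z axis and vertical above 0.35 rad).
It also fails if it takes over 48 s, if anything falls off the work surface, if the arm or the gripper's body presses on something with over 40 N, if the wrist force passes 120 N, or if a joint passes its speed limit or range.

## Robot

A 6-joint arm with a two-finger parallel gripper is mounted at the origin on the work surface; the furniture and walls round the work are solid. World frame = base frame: x ahead of the robot, y to its left, z up, the work surface at z = 0. Lengths are in m, angles in degrees, forces in N, time in s.
With the tool pointing down it reaches from about 0.3 to 0.75 m from the base axis. Payload 8.5 kg.
Tool frame: the origin (TCP) lies between the finger pads; the fingertips stand 17 mm ahead of it and the grasp point (between the pads) lies 2 mm behind it; z points along the fingers, y is the direction in which the jaws open and shut (so a half turn about z gives the same grasp; the last joint's range is limited). The gripper opens to 85 mm and grips with 20 to 120 N. Pads are 22 mm wide; open, the fingers measure 114 mm over their backs; the gripper's body (76 mm by 85 mm) begins 54 mm behind the grasp point. The pads swing forward as they close: fully open they stand 13 mm farther back than shut.
Start: joints at [26.511, 21.807, 74.336, -0, 83.858, -12.336], TCP at [0.428, 0.345, 0.248] pointing down, gripper open.
Joint ranges: [-178.18, 178.18], [-50.72, 133.34], [12.68, 142.11], [-81.47, 261.47], [9.98, 163.14], [-165.26, 165.26]. Speed limits (degrees/s): [136.94, 136.94, 180, 180, 180, 180].

## Interface

Orientations are given as a 3x3 rotation matrix whose columns are the frame's x, y, z axes.
In Python, from rig import readout, eyes, env gives the robot as it stands.
- The arm moves only by the tool arm_command, never from a script. Its argument "rows" is text: rows parted by semicolons, each of 7 numbers parted by spaces: the closure, from 0 (fully open) to 1 (shut), then the shift along the tool's x, y, z in mm, then the turn, a rotation vector about the tool's x, y, z in degrees. In form: grip dx dy dz rx ry rz; .... A call has 1 to 5 rows; each row shifts and turns the commanded pose from where the row before left it, along the tool's axes as they then stand; what a row does not reach is not made up. A row lasts 1/12 s, in which the tool goes at most 41.7 mm and 7.16 degrees, less where a joint would pass 70% of its speed; a pose out of reach is approached as far as the arm can. A call with a gripper value outside its range is refused whole. The fingers move at their own pace and stop on an object; "squeeze" is the grip in N (left out, the last holds). Time passes only in rows, so rows that do not move let the fingers close. It gives the time, the measured TCP pose, the force and the opening at its end, in the units of the state.
- readout.observe(): the state, without advancing time (a new reading comes with each control period).
- eyes.get_image(name): name is "scene" or "top" or "wrist"; returns the picture (384x512x3 uint8, red, green, blue); there is no depth.
- eyes.camera_model(name): a dict with "mtx" (3x3 intrinsics, pixels), "view" (4x4, takes a point from world to camera coordinates). Camera axes: x right, y up, looking along -z (the intrinsics and any distortion apply to the point x, -y, -z); pixel columns grow to the right and rows downward; lengths in m; the calibration is good to about 2 mm. A picture is of the moment at which its call begins: read the wrist's pose just before it. camera_model takes no time and is no camera call; for the wrist camera it gives the pose at the moment of the call.
- env.close_job(): hands the job in, once; it reports no verdict.
The state is a dict: "time_s": time; "q": joint angles; "qvel": joint speeds; "joint_efforts": joint torques, N m; "position": TCP position; "tool_rot": TCP orientation; "ft_force": force on the tool from outside, world axes, zero at the start; "wrist_torque": the same for the moment, N m; "grip_width": finger opening in m.
Only numpy, scipy, OpenCV 4.12 (cv2) and the standard library are available. Lean on these libraries where they do the work, as an engineer would, in place of code of your own. Each camera call takes 0.05 s, during which the arm holds its last target. There are 200 camera calls.

## Working session

There is one attempt and no reset: what is moved stays moved. The work goes in short steps, Python scripts to look and compute and a tool call to move; the robot and the scene stay as the last step left them, time stands still between calls to the robot, and variables do not carry over. Pictures are saved under pics/ and viewed, about 8 in all and at most 12, crops included, and the job is handed in when it is done.

Besides the shell and the picture viewer there is one more tool, called after "Emit:" as a command line: name --argument value ..., lists and objects as JSON in quotes. arm_command: Moves the arm, as the interface text tells. Its arguments: {"type":"object","properties":{"rows":{"type":"string"},"squeeze":{"type":"number"}},"required":["rows"]}

```bash
mkdir -p pics; ls; cat > h.py <<'E'
import numpy as np, cv2
from rig import readout, eyes, env
def snap(n,f):
    s=readout.observe(); m=eyes.camera_model(n); im=eyes.get_image(n); np.savez('pics/'+f+'.npz',im=im,K=m['mtx'],V=m['view']); cv2.imwrite('pics/'+f+'.png',im[:,:,::-1]); return im,m
def load(f):
    d=np.load('pics/'+f+'.npz'); return d['im'],d['K'],d['V']
def ray(K,V,u,v):
    d=np.linalg.inv(K)@np.array([u,v,1.]); d=np.array([d[0],-d[1],-d[2]])
    R=V[:3,:3]; return -R.T@V[:3,3], R.T@d
def plane(K,V,u,v,z):
    o,d=ray(K,V,u,v); return o+d*(z-o[2])/d[2]
def proj(K,V,p):
    c=V[:3,:3]@np.array(p)+V[:3,3]; q=K@np.array([c[0],-c[1],-c[2]]); return q[:2]/q[2]
E
python3 - <<'E'
from h import *
for n in ('scene','top','wrist'):
    im,m=snap(n,n+'0'); print(n,{k:(np.round(v,3).tolist() if k!='x' else 0) for k,v in m.items()})
s=readout.observe(); print(s)
a=[load(n+'0')[0] for n in ('top','wrist')]
cv2.imwrite('pics/tw.png',cv2.resize(np.hstack(a),(800,300))[:,:,::-1])
E
```

```text
pics
scene {'mtx': [[494.284, 0.0, 264.257], [0.0, 494.284, 182.846], [0.0, 0.0, 1.0]], 'view': [[0.541, -0.841, -0.006, 0.019], [0.393, 0.247, 0.886, -0.331], [-0.744, -0.481, 0.464, -0.379], [0.0, 0.0, 0.0, 1.0]]}
top {'mtx': [[421.098, 0.0, 257.591], [0.0, 421.098, 194.089], [0.0, 0.0, 1.0]], 'view': [[0.009, -1.0, -0.012, 0.329], [0.984, 0.007, 0.178, -0.468], [-0.178, -0.013, 0.984, -0.812], [0.0, 0.0, 0.0, 1.0]]}
wrist {'mtx': [[320.89, 0.0, 259.404], [0.0, 320.89, 190.048], [0.0, 0.0, 1.0]], 'view': [[0.779, 0.628, -0.001, -0.548], [-0.606, 0.751, -0.263, 0.034], [-0.164, 0.206, 0.965, -0.378], [0.0, 0.0, 0.0, 1.0]]}
{'time_s': 0.15, 'q': array([ 2.65117148e+01,  2.18328418e+01,  7.43688105e+01,  9.06102824e-04,
        8.38585253e+01, -1.23363679e+01]), 'qvel': array([ 0.04432548, -0.06912996, -0.14405106,  0.14470921,  0.05218046,
        0.02358812]), 'joint_efforts': array([ 2.09188707e-03, -4.48628390e+01, -2.31343442e+01, -1.90451929e-04,
        3.79709032e-03,  8.31762947e-06]), 'position': array([0.42818228, 0.34490529, 0.247882  ]), 'tool_rot': array([[-6.27256174e-01,  7.78812427e-01, -9.46869438e-04],
       [ 7.78812965e-01,  6.27256055e-01, -4.54761959e-04],
       [ 2.39755323e-04, -1.02268644e-03, -9.99999448e-01]]), 'ft_force': array([0.57785178, 0.24017425, 0.36986858]), 'wrist_torque': array([0.00903969, 0.02389275, 0.00861125]), 'grip_width': 0.08577966631079147}
```

View pics/top0.png

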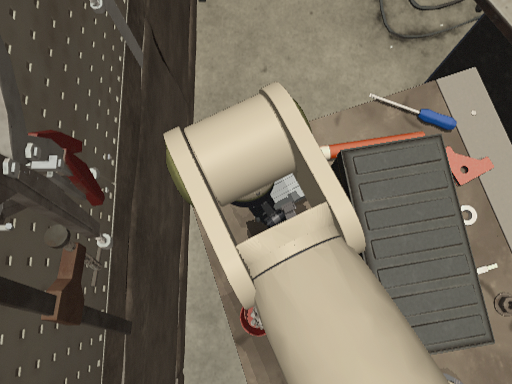

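View pics/scene0.png

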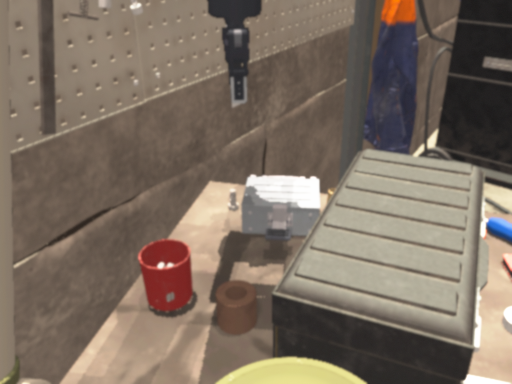

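View pics/wrist0.png

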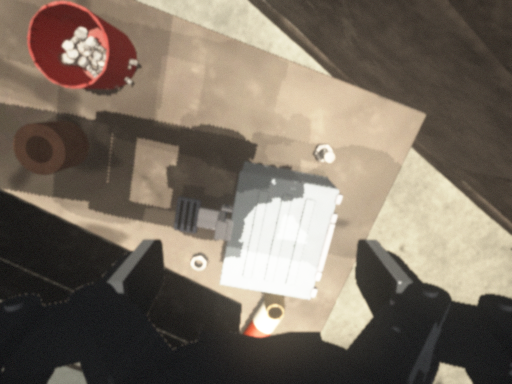

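The wrist view shows the pad at about (186,215), the lid corners near (243,165), (340,187), (315,298) and (222,285), the clamp bolt at (324,153), the nut at (198,262) and the nozzle at (275,312). I'll enlarge that area to measure it.

```bash
python3 - <<'E'
from h import *
im,K,V=load('wrist0')
c=im[140:340,155:355]; c=cv2.resize(c,(800,600)[:1]*2 if 0 else (600,600),interpolation=cv2.INTER_CUBIC)
c=cv2.convertScaleAbs(c,alpha=1.3,beta=20)
cv2.imwrite('pics/crop.png',c[:,:,::-1])
g=lambda u,v,z: plane(K,V,u,v,z)
for n,u,v,z in [('pad',186,215,.04),('c1',243,165,.06),('c2',340,187,.06),('c3',315,298,.06),('c4',222,285,.06),('bolt',324,150,.038),('nut',198,262,.01),('noz',276,311,.056)]: print(n,g(u,v,z).round(4))
E
```

```text
pad [0.3974 0.2523 0.04  ]
c1 [0.4102 0.3392 0.06  ]
c2 [0.5001 0.3828 0.06  ]
c3 [0.5652 0.2713 0.06  ]
c4 [0.4748 0.2193 0.06  ]
bolt [0.468  0.4009 0.038 ]
nut [0.4462 0.198  0.01  ]
noz [0.5441 0.229  0.056 ]
```

View pics/crop.png

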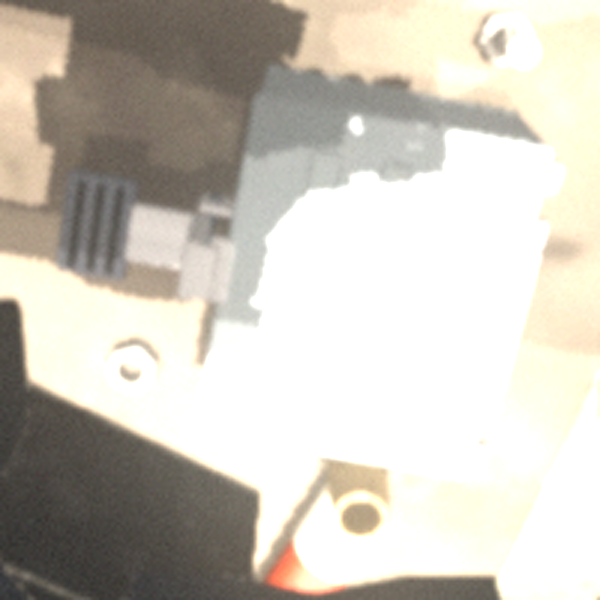

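Emit:
arm_command --rows "1 0 0 0 0 0 5.1; 1 0 0 0 0 0 5.1; 1 0 0 0 -5 0 0; 1 0 0 0 -5 0 0; 1 0 0 0 0 0 0" --squeeze 20

```text
time_s: 0.57
position: [0.4268, 0.3445, 0.2482]
tool_rot: [[-0.48, 0.864, 0.154], [0.877, 0.472, 0.084], [0.0, 0.175, -0.985]]
ft_force: [0.2, -0.4, -0.8]
grip_width: 0.0255
```

```bash
cat >> h.py <<'E'
def go(tip,back=17):  # shift in tool mm to bring the fingertip to world point
    s=readout.observe(); R=s['tool_rot']; p=s['position']+R[:,2]*back/1000
    print('tip',p.round(4),'y',R[:,1].round(3),'z',R[:,2].round(3),'w',s['grip_width'],'F',s['ft_force'].round(2),'t',s['time_s']); print('shift',((np.array(tip)-p)@R*1000).round(1))
E
python3 - <<'E'
from h import *
go([.402,.255,.09])
E
```

```text
tip [0.4294 0.3459 0.2314] y [0.864 0.472 0.175] z [ 0.154  0.084 -0.985] w 0.025467515690760757 F [ 0.22 -0.38 -0.82] t 0.5667
shift [-66.6 -91.4 127.4]
```

Emit:
arm_command --rows "1 -22 -30 0 0 0 0; 1 -22 -30 0 0 0 0; 1 -22 -31 0 0 0 0; 1 0 0 25 0 0 0; 1 0 0 25 0 0 0"

```text
time_s: 0.98
position: [0.3892, 0.2472, 0.184]
tool_rot: [[-0.478, 0.865, 0.154], [0.879, 0.47, 0.083], [-0.0, 0.175, -0.985]]
ft_force: [1.3, -0.1, 0.5]
grip_width: -0.0004
```

Emit:
arm_command --rows "1 0 0 25 0 0 0; 1 0 0 25 0 0 0; 1 0 0 20 0 0 0; 1 0 0 0 0 0 0; 1 0 0 0 0 0 0"

```text
time_s: 1.4
position: [0.3997, 0.254, 0.114]
tool_rot: [[-0.479, 0.865, 0.149], [0.878, 0.472, 0.082], [0.001, 0.17, -0.985]]
ft_force: [1.0, 0.2, -0.2]
grip_width: 0.0001
```

```bash
python3 - <<'E'
from h import *
go([.402,.255,.050])
a,m=snap('scene','s1'); b,m2=snap('wrist','w1')
K,V=m['mtx'],m['view']; print(proj(K,V,[.3985,.253,.04]))
a=cv2.resize(a[120:280,180:380],(800//2,320)); b=cv2.resize(b,(400,300))
o=np.zeros((320,800,3),np.uint8); o[:,:400]=a; o[:300,400:]=b
cv2.imwrite('pics/v1.png',o[:,:,::-1])
E
```

```text
tip [0.4022 0.2554 0.0973] y [0.865 0.472 0.17 ] z [ 0.149  0.082 -0.985] w 0.00011690115151915394 F [ 1.01  0.2  -0.21] t 1.4
shift [-0.3 -8.4 46.5]
[277.60115167 231.51799999]
```

View pics/v1.png

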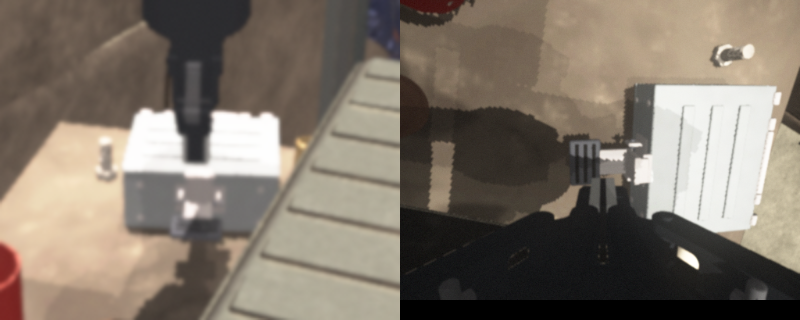

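The fingertips are above the tab. In the composite, the pad is at about (585,160) and the tab arm at (615,160). I'll measure the pad again from this closer wrist picture.

```bash
python3 - <<'E'
from h import *
im,K,V=load('w1')
for n,u,v,z in [('padTL',570,139,.04),('padTR',599,139,.04),('padBL',571,184,.04),('lidFL',655,85,.06),('lidRL',777,88,.06),('lidRR',765,233,.06),('lidFR',637,226,.06)]:
    print(n,plane(K,V,(u-400)*1.28,v*1.28,z).round(4))
c=im[160:310,205:305]; c=cv2.resize(c,(500,750)); cv2.imwrite('pics/c2.png',c[:600,:,::-1])
E
```

```text
padTL [0.3773 0.2653 0.04  ]
padTR [0.3984 0.2758 0.04  ]
padBL [0.3955 0.2308 0.04  ]
lidFL [0.4111 0.332  0.06  ]
lidRL [0.5022 0.3788 0.06  ]
lidRR [0.5795 0.2688 0.06  ]
lidFR [0.4581 0.2268 0.06  ]
```

View pics/c2.png

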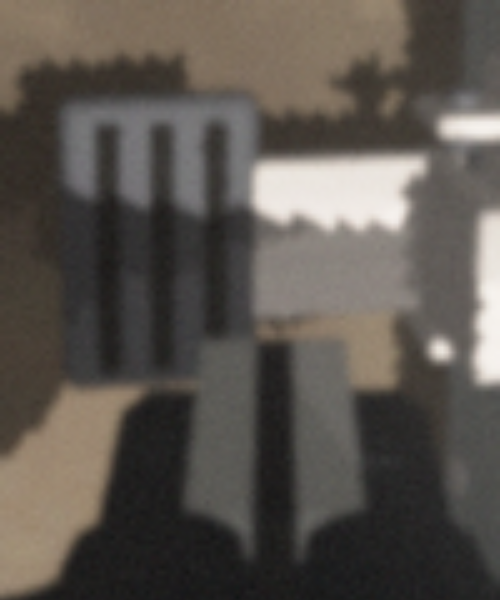

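Pad centre is (0.397, 0.2533), which agrees with the first measurement. I'll descend to about 9 mm above it.

Emit:
arm_command --rows "1 0 -3.5 16 0 0 0; 1 0 -3.5 16 0 0 0; 1 0 -3.5 14.5 0 0 0; 1 0 0 0 0 0 0; 1 0 0 0 0 0 0"

```text
time_s: 1.92
position: [0.3979, 0.2531, 0.0676]
tool_rot: [[-0.479, 0.864, 0.153], [0.878, 0.472, 0.083], [-0.0, 0.174, -0.985]]
ft_force: [0.6, 0.3, 0.4]
grip_width: 0.0003
```

```bash
python3 - <<'E'
from h import *
go([.400,.2545,.031])
E
```

```text
tip [0.4005 0.2545 0.0509] y [0.864 0.472 0.174] z [ 0.153  0.083 -0.985] w 0.0003283872268394833 F [0.55 0.25 0.38] t 1.9167
shift [ 0.2 -3.9 19.5]
```

Emit:
arm_command --rows "1 0 -0.7 3.9 0 0 0; 1 0 -0.7 3.9 0 0 0; 1 0 -0.7 3.9 0 0 0; 1 0 -0.35 2 0 0 0; 1 0 0 0 0 0 0"

```text
time_s: 2.33
position: [0.398, 0.2531, 0.0529]
tool_rot: [[-0.479, 0.864, 0.153], [0.878, 0.472, 0.084], [-0.0, 0.175, -0.985]]
ft_force: [1.9, 0.1, 2.2]
grip_width: 0.0002
```

Emit:
arm_command --rows "1 0 -0.3 1.5 0 0 0; 1 0 -0.3 1.5 0 0 0; 1 0 0 0 0 0 0"

```text
time_s: 2.58
position: [0.398, 0.2531, 0.0499]
tool_rot: [[-0.479, 0.864, 0.154], [0.878, 0.472, 0.084], [-0.0, 0.175, -0.985]]
ft_force: [2.0, 0.1, 5.4]
grip_width: -0.0002
```

Emit:
arm_command --rows "1 0 -0.3 1.5 0 0 0; 1 0 0 0 0 0 0; 1 0 0 0 0 0 0"

```text
time_s: 2.83
position: [0.3981, 0.2531, 0.0486]
tool_rot: [[-0.479, 0.864, 0.154], [0.878, 0.472, 0.084], [-0.0, 0.175, -0.985]]
ft_force: [1.7, 1.6, 6.3]
grip_width: 0.0004
```

```bash
python3 - <<'E'
from h import *
a,m=snap('scene','s2')
cv2.imwrite('pics/v2.png',cv2.resize(a[100:260,200:340],(525,600))[:,:,::-1])
E
```

```text
(no output)
```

View pics/v2.png

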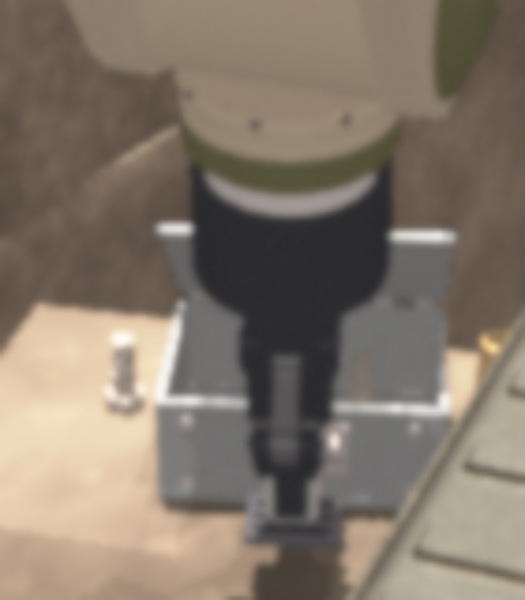

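The lid has sprung open: its top edge runs across the crop at row 230, between columns 157 and 455. The bolt and nozzle are still standing. I'll back off along the tool axis and check the lid angle.

Emit:
arm_command --rows "1 0 0 -10 0 0 0; 1 0 0 -20 0 0 0; 1 0 0 -25 0 0 0; 1 0 0 -25 5 0 0; 1 0 0 -15 5 0 0"

```text
time_s: 3.3
position: [0.3829, 0.245, 0.1438]
tool_rot: [[-0.479, 0.878, -0.002], [0.878, 0.479, -0.002], [-0.001, -0.003, -1.0]]
ft_force: [-0.2, 0.3, 0.5]
grip_width: -0.0
```

```bash
python3 - <<'E'
from h import *
im,K,V=load('s2')
e=np.array([np.cos(.498),np.sin(.498),0]); f=np.array([-e[1],e[0],0]); z=np.array([0,0,1])
C=np.array([.3975,.2533,0])+.102*e; print('case',C)
for th in (.7,.85,1.,1.2):
    p=[C+e*(.052-.104*np.cos(th))+z*(.058+.104*np.sin(th))+s*.065*f for s in (1,-1)]
    print(th,[proj(K,V,q).round(1).tolist() for q in p])
go(C-e*.07+z*.12)
E
```

```text
case [0.48711105 0.30202228 0.        ]
0.7 [[240.1, 161.7], [319.9, 163.8]]
0.85 [[240.6, 152.7], [320.0, 154.7]]
1.0 [[241.4, 144.5], [320.1, 146.4]]
1.2 [[242.5, 135.0], [320.1, 136.7]]
tip [0.3829 0.245  0.1268] y [ 0.878  0.479 -0.003] z [-0.002 -0.002 -1.   ] w -2.445949966260816e-05 F [-0.17  0.25  0.46] t 3.3
shift [ 0.2 48.8  6.7]
```

```bash
python3 - <<'E'
from h import *
a,m=snap('scene','s3')
cv2.imwrite('pics/v3.png',cv2.resize(a[100:260,200:340],(525,600))[:,:,::-1])
print(readout.observe()['time_s'])
E
```

```text
3.35
```

View pics/v3.png

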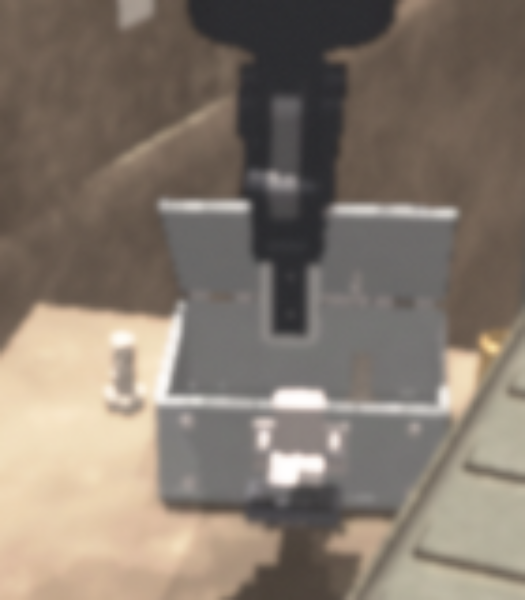

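The lid is now at 0.85 rad: its edge row of about 154.7 matches the prediction, and the tab has been released. I'll approach the edge, then push over slowly.

Emit:
arm_command --rows "1 0 20 1 0 0 0; 1 0 20 1 0 0 0; 1 0 20 0 0 0 0; 1 0 20 0 0 0 0; 1 0 0 0 0 0 0"

```text
time_s: 3.77
position: [0.4563, 0.2848, 0.1387]
tool_rot: [[-0.479, 0.878, 0.001], [0.878, 0.479, 0.001], [0.0, 0.002, -1.0]]
ft_force: [-1.0, -1.3, -0.4]
grip_width: -0.0001
```

Emit:
arm_command --rows "1 0 5 0 0 0 0; 1 0 5 -1 0 0 0; 1 0 5 -1 0 0 0; 1 0 5 -1 0 0 0; 1 0 5 -1 0 0 0"

```text
time_s: 4.18
position: [0.4766, 0.2961, 0.144]
tool_rot: [[-0.479, 0.878, 0.001], [0.878, 0.479, 0.001], [-0.0, 0.001, -1.0]]
ft_force: [-1.3, -0.7, 0.4]
grip_width: 0.0
```

Emit:
arm_command --rows "1 0 5 -1 0 0 0; 1 0 5 -1 0 0 0; 1 0 5 -1 0 0 0; 1 0 5 -1 0 0 0; 1 0 5 -1 0 0 0"

```text
time_s: 4.6
position: [0.4988, 0.3082, 0.1488]
tool_rot: [[-0.479, 0.878, 0.001], [0.878, 0.479, 0.001], [0.0, 0.001, -1.0]]
ft_force: [-0.3, -0.1, 0.7]
grip_width: -0.0005
```

```bash
python3 - <<'E'
from h import *
e=np.array([np.cos(.498),np.sin(.498),0]); C=np.array([.487,.302,0])
go(C+e*.058+np.array([0,0,.142]))
a,m=snap('scene','s4')
cv2.imwrite('pics/v4.png',cv2.resize(a[80:260,190:350],(533,600))[:,:,::-1])
E
```

```text
tip [0.4988 0.3083 0.1318] y [0.878 0.479 0.001] z [ 0.001  0.001 -1.   ] w -0.0005458999368414285 F [-0.3  -0.1   0.71] t 4.6
shift [  0.1  44.7 -10.1]
```

View pics/v4.png

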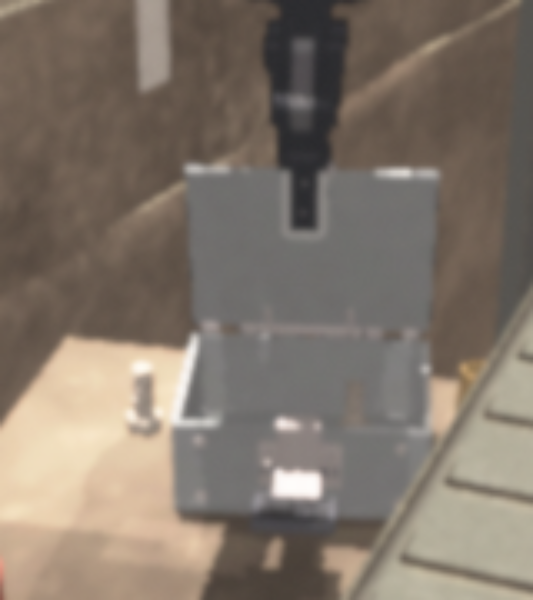

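The lid is following the fingers. Its edge is at crop row 170 (image row 131), so about 1.25 to 1.3 rad, and the contents and bystanders haven't moved. I'll keep pushing.

Emit:
arm_command --rows "1 0 5 -1 0 0 0; 1 0 5 -1 0 0 0; 1 0 5 -1 0 0 0; 1 0 5 -1 0 0 0; 1 0 5 -1 0 0 0"

```text
time_s: 5.07
position: [0.5207, 0.3202, 0.1539]
tool_rot: [[-0.479, 0.878, 0.001], [0.878, 0.479, 0.001], [0.0, 0.001, -1.0]]
ft_force: [-0.5, 0.0, -0.6]
grip_width: -0.0001
```

Emit:
arm_command --rows "1 0 4 -1 0 0 0; 1 0 4 -1 0 0 0; 1 0 4 -1 0 0 0; 1 0 4 -1 0 0 0; 1 0 2 0 0 0 0"

```text
time_s: 5.48
position: [0.5366, 0.3289, 0.158]
tool_rot: [[-0.479, 0.878, 0.001], [0.878, 0.479, 0.001], [-0.0, 0.002, -1.0]]
ft_force: [0.0, 0.4, -0.5]
grip_width: 0.0001
```

```bash
python3 - <<'E'
from h import *
e=np.array([np.cos(.498),np.sin(.498),0]); C=np.array([.487,.302,0])
go(C+e*.058+np.array([0,0,.142]))
a,m=snap('scene','s5');K,V=m['mtx'],m['view']
f=np.array([-e[1],e[0],0]); z=np.array([0,0,1])
for th in (1.45,1.57,1.65,1.75,1.85):
    p=[C+e*(.052-.104*np.cos(th))+z*(.058+.104*np.sin(th))+s*.065*f for s in (1,-1)]
    print(th,[((proj(K,V,q)-[190,80])/.3).round(1).tolist() for q in p])
cv2.imwrite('pics/v5.png',cv2.resize(a[80:260,190:350],(533,600))[:,:,::-1])
E
```

```text
tip [0.5366 0.3289 0.141 ] y [0.878 0.479 0.002] z [ 0.001  0.001 -1.   ] w 0.00012021512103102518 F [ 0.03  0.44 -0.5 ] t 5.4833
shift [ 0.1  1.6 -1. ]
1.45 [[179.9, 153.5], [432.8, 159.0]]
1.57 [[182.5, 143.6], [432.2, 148.8]]
1.65 [[184.2, 138.5], [431.8, 143.7]]
1.75 [[186.3, 134.1], [431.2, 139.1]]
1.85 [[188.4, 131.6], [430.5, 136.6]]
```

View pics/v5.png

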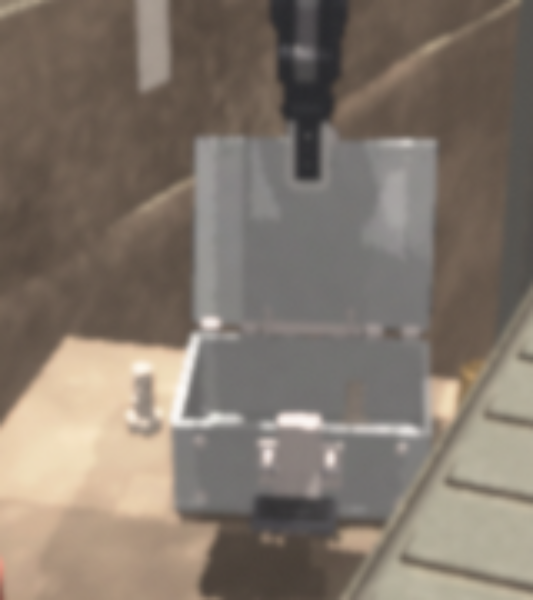

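Edge rows of 137 to 140 put the lid past 1.65 rad. I'll nudge it a little more, then withdraw.

Emit:
arm_command --rows "1 0 3 0 0 0 0; 1 0 2 0 0 0 0; 1 0 0 0 0 0 0; 1 0 0 0 0 0 0"

```text
time_s: 5.87
position: [0.5404, 0.331, 0.1577]
tool_rot: [[-0.479, 0.878, 0.001], [0.878, 0.479, 0.0], [0.0, 0.001, -1.0]]
ft_force: [0.7, -0.3, 0.4]
grip_width: -0.0002
```

Emit:
arm_command --rows "1 0 -8 0 0 0 0; 1 0 -15 0 0 0 0; 1 0 -20 0 0 0 0; 1 0 -25 -10 0 0 0; 1 0 -25 -20 0 0 0"

```text
time_s: 6.28
position: [0.4569, 0.2855, 0.186]
tool_rot: [[-0.479, 0.878, -0.004], [0.878, 0.479, -0.001], [0.001, -0.004, -1.0]]
ft_force: [0.2, -0.3, 0.3]
grip_width: -0.0001
```

Emit:
arm_command --rows "1 0 -25 -20 0 0 0; 1 0 -25 -20 0 0 0; 1 0 -15 -20 0 0 0; 1 0 0 0 0 0 0; 1 0 0 0 0 0 0"

```text
time_s: 6.7
position: [0.4017, 0.2552, 0.2485]
tool_rot: [[-0.479, 0.878, 0.003], [0.878, 0.479, 0.001], [-0.0, 0.004, -1.0]]
ft_force: [0.0, 0.1, -0.1]
grip_width: 0.0
```

```bash
python3 - <<'E'
from h import *
go([.4,.25,.2])
a,m=snap('scene','s6');b,m2=snap('wrist','w6')
o=np.zeros((450,800,3),np.uint8); o[:,:400]=cv2.resize(a[80:260,190:350],(400,450)); o[:300,400:]=cv2.resize(b,(400,300))
cv2.imwrite('pics/v6.png',o[:,:,::-1])
# shift of fixed outer features vs first scene image
a0=load('scene0')[0]
for n,(r0,r1,c0,c1) in {'bolt':(183,213,225,241),'nozzle':(185,200,326,340),'casefront':(205,238,240,265)}.items():
    t=a0[r0:r1,c0:c1]; r=cv2.matchTemplate(a[r0-8:r1+8,c0-8:c1+8],t,cv2.TM_CCOEFF_NORMED); _,v,_,l=cv2.minMaxLoc(r); print(n,round(v,2),l[0]-8,l[1]-8)
E
```

```text
tip [0.4018 0.2552 0.2315] y [0.878 0.479 0.004] z [ 0.003  0.001 -1.   ] w 8.795631463146336e-07 F [ 0.03  0.06 -0.12] t 6.7
shift [-3.7 -4.2 31.5]
bolt 0.93 0 0
nozzle 0.98 0 0
casefront 0.48 -1 -1
```

View pics/v6.png

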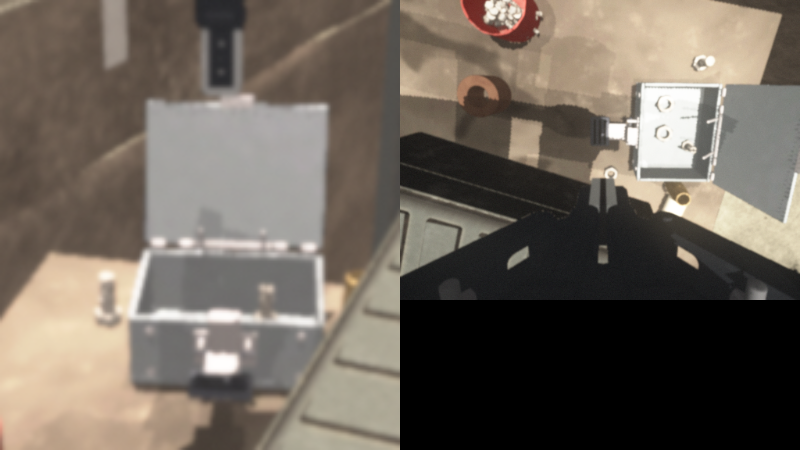

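The lid lies back: its edge falls at rows 135 to 139 in v5 crop pixels, against 132 to 137 predicted for 1.85 rad. The tab is up, and the bolt, nut, nozzle and contents are in place. I'll let it settle and hand in.

Emit:
arm_command --rows "1 0 0 0 0 0 0; 1 0 0 0 0 0 0; 1 0 0 0 0 0 0; 1 0 0 0 0 0 0; 1 0 0 0 0 0 0"

```text
time_s: 7.22
position: [0.4018, 0.2553, 0.2473]
tool_rot: [[-0.479, 0.878, 0.0], [0.878, 0.479, 0.0], [0.0, 0.0, -1.0]]
ft_force: [0.8, -0.1, -0.1]
grip_width: -0.0001
```

```bash
python3 - <<'E'
from h import *
im,K,V=load('w6')
for n,u,v,z in [('pad',599,131,.04),('nut',611,173,.01)]: print(n,plane(K,V,(u-400)*1.28,v*1.28,z).round(4))
im,m=snap('scene','s7'); print('diff',np.abs(im.astype(int)-load('s6')[0])[80:260,190:350].mean())
env.close_job()
E
```

```text
pad [0.3969 0.2525 0.04  ]
nut [0.447  0.1981 0.01  ]
diff 0.5856018518518519
the job is handed in; nothing more can be done
```

The case is open and the job is handed in, at about 7.3 s of the 48 s allowed. I pressed the release tab with the closed fingertips (about 6 N, 9–10 mm down) and the lid sprang up by itself. After backing off, I pushed the lid past upright with low wrist force (under 2 N), and it came to rest at its stop.

**Last checks that agreed:**
- **Lid:** its edge matches about 1.85 rad to within a few enlarged pixels. That picture can't sharply tell 1.75 from 1.85. Two pictures about 0.5 s apart were practically the same, so it was at rest.
- **Tab:** it looks sprung back, and the pad is at (0.397, 0.2525), within 1 mm of where it started.
- **Things around it:** the nut is within 1 mm of its start, and the outside bolt and nozzle show no shift in the picture. The case contents look untouched.

**Checks that disagreed:**
- **Lid angle while the tab was held:** one picture put the lid at about 0.7 rad, not 0.85. It was either still rising or perhaps against the gripper. The next picture, with the arm clear, matched 0.85 before I touched it.
- **Case front:** the picture match was weak (0.48) because the lighting changed, and it gave a shift of about one pixel. I relied on the pad position instead.

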